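# Clamp a bottle of stain in the bottle shaker

## Robot

A 6-joint arm with a two-finger parallel gripper is mounted at the origin on the work surface; the furniture and walls round the work are solid. World frame = base frame: x ahead of the robot, y to its left, z up, the work surface at z = 0. Lengths are in m, angles in rad, forces in N, time in s.
With the tool pointing down it reaches from about 0.35 to 1 m from the base axis. Payload 7.1 kg.
Tool frame: the origin (TCP) lies between the finger pads; the fingertips stand 22 mm ahead of it and the grasp point (between the pads) lies 3 mm ahead of it; z points along the fingers, y is the line along which they close (so a half turn about z gives the same grasp; the last joint's range is limited). The gripper opens to 85 mm and grips with 20 to 120 N. Pads are 22 mm wide; open, the fingers measure 114 mm over their backs; the gripper's body (76 mm by 85 mm) begins 54 mm behind the grasp point. The pads swing forward as they close: fully open they stand 13 mm farther back than shut.
Start: joints at [-1.313, 0.423, 1.63, -0, 1.089, -0.019], TCP at [0.171, -0.601, 0.253] pointing down, gripper open.
Joint ranges: [-3, 3], [-0.9, 2.11], [0.09, 2.58], [-1.31, 4.45], [0.11, 2.69], [-2.54, 2.54]. Speed limits (rad/s): [2.39, 2.39, 3.01, 3.14, 3.14, 3.14].

## Interface

Orientations are given as a rotation vector (axis times angle).
In Python, from rig import manip gives the robot as it stands. The module is installed in compiled form; this text tells all that it offers. Calls block until the motion is done:
- manip.move_to(position, orientation): joint-space move of the TCP to a pose.
- manip.servo_line(position, orientation=None, rate=0.15): straight line of the TCP; orientation=None keeps the orientation; rate is the mean speed in m/s.
- manip.set_joints(angles): joint-space move.
- manip.command_gripper(opening, f_grip=None): finger opening in m; f_grip is the grip in N (None keeps the last); returns when the fingers have stopped.
- manip.hold(seconds).
- manip.solve_ik(position, orientation): joint angles nearest the present ones, or None.
- manip.camera(name): name is "scene" or "top" or "wrist"; returns a dict with "image" (400x640x3 uint8, red, green, blue), "fx", "fy", "cx", "cy" (pixels), "cam_to_world" (4x4, takes a point from camera to world coordinates); the wrist camera has in their place "mount" (4x4, takes a point from camera to tool coordinates, whose origin is the TCP and whose axes are the flange's). Camera axes: x right, y down, z forward; pixel columns grow to the right and rows downward; lengths in m; the calibration is good to about 2 mm. A picture is of the moment at which its call begins: read the wrist's pose just before it. There is no depth.
A pose or a line that the arm cannot do raises manip.IKError and nothing moves.
- manip.sign_off(): hands the job in; it is judged then, once.
Readings, each from a call of its own:
- manip.get_time(): time.
- manip.get_joint_positions(): joint angles.
- manip.get_joint_vel(): joint speeds.
- manip.get_tau(): joint torques, N m.
- manip.get_position(): TCP position.
- manip.get_ee_rot(): TCP orientation.
- manip.get_contact_force(): force on the tool from outside, world axes, zero at the start.
- manip.get_torque(): the same for the moment, N m.
- manip.get_width(): finger opening in m.
- manip.get_grip_force(): force on a finger pad.
Only numpy, scipy, OpenCV 4.12 (cv2) and the standard library are available. Lean on these libraries where they do the work, as an engineer would, in place of code of your own. Each camera call takes 0.05 s, during which the arm holds its last target. There are 200 camera calls.

## Task

Load the squat, wide-bodied amber bottle from the tray into the bottle shaker. First swing the shaker's clamp fork open by the black knob on its tail until the catch holds it open and let go of the knob; then stand the bottle upright on the middle of the sprung pad and press it straight down until the pad is fully home, which trips the catch so that the fork springs shut round the bottle's neck. Let go and leave the bottle clamped under the fork, without tipping it over or shoving the other things about.

Things in the scene. Friction and masses are not known exactly. Their poses are not given: they have to be found in the camera images.
- shaker: Bottle shaker, low grey machine fixed to the bench, on either side of it, turned up to 0.35 rad: housing 160 (x) x 180 (y) mm, top 46 mm up; round sprung pad, upright steel post with the clamp fork. Origin: under the housing's centre, on the bench; x points to its back (switch, dial and blank plate are on the front), y left, z up. Pad axis at x 0, y +30 mm; post at x 0, y -60 mm.
- pad_top (a point): Centre of the flat top of the round rubber pad, 72 mm across, no rim. 66 mm above the bench at rest, 52 mm fully down; moves with the pad. Its axes are the shaker's.
- pad (a joint): How far the pad is pressed down, m: 0 at rest (spring up), 0.014 fully down on its stop. The spring takes 4 N to start and 13 to 14 N in all at the bottom. At about 0.012 a steel tab on the pad pulls the latch bolt down and frees the clamp.
- clamp (a joint): Opening of the fork about the post, rad, clockwise from above: 0 shut over the pad (rest), 1.5 hard stop. Sprung shut: 0.1 Nm at 0, up to 0.34 Nm where a lug rides over the latch bolt (about 1.0). The bolt snaps up behind the lug at 1.36: swing on to 1.42-1.5, let go, and it stays at about 1.355 until the pad is pressed fully down; then it swings shut, damped, in about 1 s.
- clamp_post (a point): On the axis of the post, at the top face of the clamp's steel plate, 127 mm above the bench (the nut on it reaches 139 mm).
- clamp_knob (a point): Centre of the top of the upright black knob, 20 mm across, 43 mm high (127 to 170 mm above the bench), on the clamp's tail, 75 mm from the post, at the far end from the fork. Clamp shut: at the shaker's x 0, y -135 mm; as it opens it circles the post clockwise seen from above, to the shaker's front. Pinch it from above (it may turn in the grip) or push it.
- fork_slot (a point): Middle of the fork's slot, at the fork's underside, 122 mm above the bench, 90 mm from the post. Fork: level 5 mm steel plate, two 14 mm tines, slot 40 mm wide. Shut, the slot is over the pad's centre, its closed end to the shaker's back; open, the fork points to the shaker's back, clear of the pad.
- squat_bottle: The bottle to load: closed amber bottle, blank label, tall ribbed black cap, the widest amber one. Body 62 mm across, shoulder at 68 mm, neck 26 mm across from 70 to 92, cap 38 mm across from 92 to 134 mm (top); about 0.28 kg. Origin: centre of its underside, z up. Grip the cap, fingertips at least 80 mm above its base so the fork passes under them. Let go, it rises 3-4 mm against the fork.
- tray: Plywood tray, fixed to the bench on the other side from the shaker, 200 (x) x 260 (y) x 46 mm on runners, its floor 18 mm above the bench; origin under its centre. Five things stand in it about 80 to 90 mm apart, in any order.
- slim_bottle: Slimmer, taller amber bottle with a black cap, 46 mm across, 150 mm high, in the tray; leave it. Origin: centre of its underside.
- glue_bottle: White glue bottle with blue label and orange nozzle, 58 mm across to 116 mm high, 162 mm in all, in the tray; leave it. Origin: centre of its underside.
- oil_bottle: White squeeze bottle with a thin nozzle, 48 mm across to 95 mm high, 132 mm in all, in the tray; leave it. Origin: centre of its underside.
- knob_cup: Small white tub, 70 mm across, 55 mm high, in the tray; leave it. Origin: centre of its underside.
- drink_bottle: Lilac drinking bottle, 68 mm across, 236 mm high, at the back; leave it. Origin: centre of its underside.
- tape_roll: Roll of brown tape, 93 mm across, 48 mm high, at the back; leave it. Origin: centre of its underside.
- spring_clamp: Black spring clamp, 72 x 150 x 23 mm, near the robot on its right; leave it. Origin: centre of its underside.
- nippers: Pliers with red handles, 65 x 158 x 13 mm, at the back; leave them. Origin: centre of the underside.
Mind the look-alikes: they are no part of the job. What is shaped like the squat_bottle but green or pink is not meant.

How it is judged:
By the outcome, as a careful person would: the job done as asked, in the order asked, and still so for the second after the job is handed in, with the robot touching nothing.
It also fails if it takes over 64 s, if anything falls off the work surface, if the arm or the gripper's body presses on something with over 40 N, if the wrist force passes 120 N, or if a joint passes its speed limit or range.

## Working session

There is one attempt and no reset: what is moved stays moved. The work goes in short steps, each a Python script; the robot and the scene stay as the last script left them, time stands still between calls to the robot, and variables do not carry over. Pictures are saved under pics/ and viewed, at most 10 in all, crops included, and the job is handed in when it is done.

```bash
mkdir -p pics; cat > h.py <<'E'
import numpy as np, cv2
from rig import manip
from scipy.spatial.transform import Rotation as R
def snap(name,fn):
    c=manip.camera(name); cv2.imwrite(fn,c["image"][:,:,::-1]); return c
def ray(c,u,v,z):
    T=np.array(c["cam_to_world"]); d=T[:3,:3]@np.array([(u-c["cx"])/c["fx"],(v-c["cy"])/c["fy"],1]); o=T[:3,3]
    return o+d*(z-o[2])/d[2]
def proj(c,p):
    T=np.linalg.inv(c["cam_to_world"]); q=T[:3,:3]@np.array(p)+T[:3,3]
    return q[0]/q[2]*c["fx"]+c["cx"], q[1]/q[2]*c["fy"]+c["cy"]
E
python3 - <<'E'
from h import *
import pickle
for n in("scene","top"):
    c=snap(n,f"pics/{n}0.png"); pickle.dump(c,open(n+".pkl","wb")); print(n,c["fx"],np.round(c["cam_to_world"],3).tolist())
print(manip.get_ee_rot(),manip.get_time())
E
```

```text
scene 512.1321234180813 [[-0.875, -0.292, 0.387, -0.006], [-0.484, 0.514, -0.708, 1.0], [0.008, -0.807, -0.591, 0.973], [0.0, 0.0, 0.0, 1.0]]
top 386.09005437326 [[-0.017, -0.981, 0.195, 0.336], [-1.0, 0.016, -0.006, 0.018], [0.003, -0.195, -0.981, 1.293], [0.0, 0.0, 0.0, 1.0]]
[-3.11020923e+00 -4.33225235e-01  2.59708892e-04] 0.1
```

View pics/scene0.png

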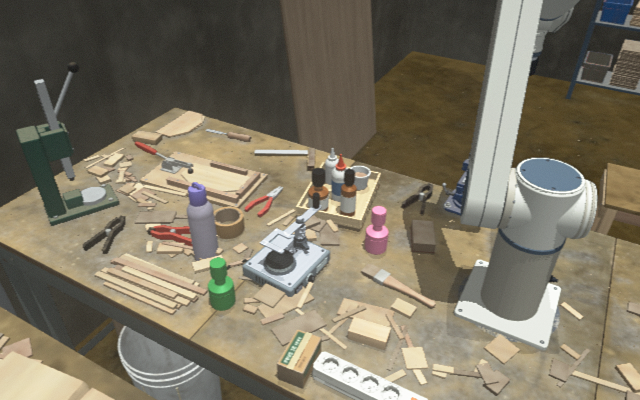

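View pics/top0.png

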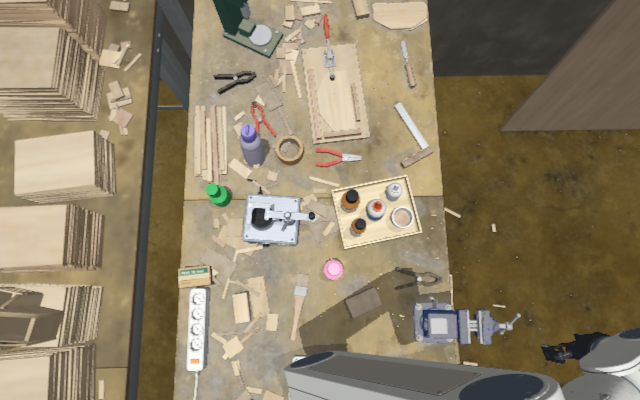

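Top view: the shaker is at about (270,219), with its knob at (311,216). Two amber candidates stand in the tray, at top (351,199) and (359,227), which are scene (319,195) and (348,192). I'll enlarge both.

```bash
python3 - <<'E'
import cv2
t=cv2.imread("pics/top0.png")[165:275,235:430]; cv2.imwrite("pics/tc.png",cv2.resize(t,None,fx=4,fy=4,interpolation=cv2.INTER_CUBIC))
t=cv2.imread("pics/scene0.png")[140:300,230:400]; cv2.imwrite("pics/sc.png",cv2.resize(t,None,fx=3.7,fy=3.7,interpolation=cv2.INTER_CUBIC))
E
```

```text
(no output)
```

View pics/tc.png

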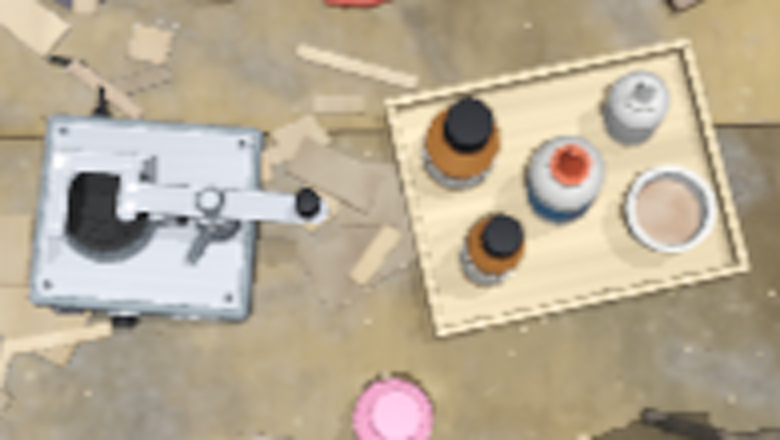

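View pics/sc.png

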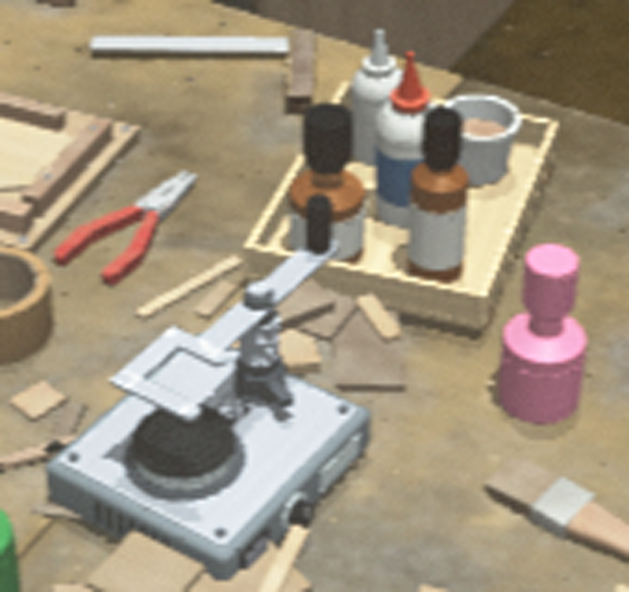

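The amber bottle with the wide body and wide cap is the one at top (352.7,196), scene (319,190); in the top crop it's at (471,124). The other amber one, crop (500,236), is slim and narrow-capped. The green and pink ones are decoys. Next I'll work out positions.

```bash
python3 - <<'E'
from h import *
import pickle
c=pickle.load(open("top.pkl","rb")); s=pickle.load(open("scene.pkl","rb"))
T=lambda x,y,z: ray(c,235+x/4-.375,165+y/4-.375,z)
S=lambda x,y,z: ray(s,230+x/3.7-.36,140+y/3.7-.36,z)
p=lambda n,v: print(n,np.round(v,4))
p("cap",T(471,122,.152)); p("cap S",S(329,113,.152))
p("slim cap",T(502,234,.168)); p("glue",T(572,160,.18)); p("oil",T(640,92,.15)); p("cup",T(668,208,.073));p("pink",T(397,412,.134))
k=T(308,196,.170); n=T(210,197,.139); p("knob",k);p("knobS",S(318,202,.170)); p("nut",n);p("nutS",S(259,290,.139))
K=np.array([T(*q,.046) for q in[(50,117),(262,130),(247,320),(32,303)]]); p("corners",K); m=K.mean(0); p("c",m)
e=(K[1]-K[0]+K[2]-K[3])/2; f=(K[0]-K[3]+K[1]-K[2])/2; p("len",[np.linalg.norm(e),np.linalg.norm(f)])
th=[np.arctan2(-e[0],e[1])+np.pi, np.arctan2(f[1],f[0])]; print("yaw",th)
a=np.arctan2(*( (n-k)[[1,0]]))-np.pi/2; print("yaw knob-nut",a,np.linalg.norm((n-k)[:2]))
yaw=th[1]
for t in (a,th[1]):
  r=R.from_euler('z',t).as_matrix(); o=m*[1,1,0]
  for nm,l in(("post",[0,-.06,.139]),("knob",[0,-.135,.17]),("pad",[0,.03,.066])):
    w=o+r@l; p(nm,w); print(np.round(proj(c,w),1),np.round(proj(s,w),1))
E
```

```text
cap [ 0.5928 -0.0848  0.152 ]
cap S [ 0.5954 -0.09    0.152 ]
slim cap [ 0.5044 -0.1034  0.168 ]
glue [ 0.5567 -0.1556  0.18  ]
oil [ 0.6146 -0.2145  0.15  ]
cup [ 0.5374 -0.2475  0.073 ]
pink [ 0.3774 -0.0243  0.134 ]
knob [0.5347 0.039  0.17  ]
knobS [0.5326 0.0392 0.17  ]
nut [0.5406 0.1139 0.139 ]
nutS [0.538 0.114 0.139]
corners [[0.6264 0.254  0.046 ]
 [0.6126 0.0787 0.046 ]
 [0.4559 0.0917 0.046 ]
 [0.4724 0.2654 0.046 ]]
c [0.5418 0.1724 0.046 ]
len [0.1751 0.1559]
yaw [np.float64(6.196237442146838), np.float64(-0.07849463109422015)]
yaw knob-nut -0.07873228318947234 0.07511901114305916
post [0.5371 0.1126 0.139 ]
[287.5 215. ] [300.2 217.8]
knob [0.5312 0.0379 0.17  ]
[312.  214.8] [316.3 194.1]
pad [0.5442 0.2024 0.066 ]
[261.5 217.1] [280.4 258.3]
post [0.5371 0.1126 0.139 ]
[287.5 215. ] [300.2 217.8]
knob [0.5313 0.0379 0.17  ]
[312.  214.8] [316.3 194.1]
pad [0.5442 0.2024 0.066 ]
[261.5 217.1] [280.4 258.3]
```

```bash
cat >> h.py <<'E'
def down(psi): return (R.from_euler('z',psi)*R.from_euler('x',np.pi)).as_rotvec()
post=np.array([.539,.1135]); yaw=-.0787; pad=np.array([.546,.203])
def knob(th,r=.075):
    a=yaw-np.pi/2-th; return post+r*np.array([np.cos(a),np.sin(a)])
def st(l): print(l,round(manip.get_time(),2),np.round(manip.get_position(),4),"F",np.round(manip.get_contact_force(),1),"w",round(manip.get_width(),4),round(manip.get_grip_force(),1))
E
python3 - <<'E'
from h import *
manip.command_gripper(.05)
k=knob(0); p0=np.pi/2+yaw
manip.move_to([*k,.28],down(p0)); st("above")
manip.servo_line([*k,.162],rate=.12); st("down")
manip.command_gripper(0,30); st("pinch")
for th in np.linspace(0,1.46,9)[1:]:
    manip.servo_line([*knob(th),.162],down(p0-th),rate=.07); st(f"{th:.2f}")
c=snap("top","pics/top1.png")
E
```

```text
above 3.14 [0.5332 0.0381 0.28  ] F [ 0.6  0.8 -0. ] w 0.0502 0.0
down 4.28 [0.5336 0.0387 0.1626] F [ 0.7  0.5 -0.4] w 0.0497 0.0
pinch 4.65 [0.5314 0.0389 0.1626] F [-7.4  1.1  8.9] w 0.0188 29.1
0.18 4.99 [0.5201 0.041  0.1627] F [ 0.3 -0.1  3. ] w 0.019 30.1
0.36 5.33 [0.5072 0.0455 0.1626] F [-1.2 -2.9  5.4] w 0.0191 30.4
0.55 5.67 [0.4952 0.0523 0.1626] F [-2.7 -4.2  8.1] w 0.0187 30.6
0.73 6.02 [0.4845 0.0612 0.1626] F [-3.9 -5.8  9.7] w 0.019 30.7
0.91 6.36 [0.4757 0.0719 0.1626] F [-4.7 -6.5 11.2] w 0.0193 30.9
1.09 6.7 [0.469  0.084  0.1626] F [-6.6 -4.5 13.2] w 0.0189 31.1
1.28 7.04 [0.4646 0.0971 0.1626] F [-7.4 -5.1 14.3] w 0.0188 31.2
1.46 7.38 [0.4627 0.1108 0.1625] F [-9.  -3.5 15.3] w 0.0188 31.4
```

```bash
python3 - <<'E'
from h import *
manip.hold(.2); st("hold")
manip.command_gripper(.05); st("open")
p=manip.get_position(); manip.servo_line([p[0],p[1],.30],rate=.15)
p=np.array([.594,-.087])
manip.move_to([*p,.30],down(np.radians(40))); st("above bottle")
print(manip.get_joint_positions())
q=R.from_rotvec(manip.get_ee_rot()); t=np.array(manip.get_position())
c=snap("wrist","pics/w1.png"); s=snap("top","pics/top2.png")
M=np.array(c["mount"]); W=np.eye(4); W[:3,:3]=q.as_matrix(); W[:3,3]=t
import pickle; c["cam_to_world"]=W@M; pickle.dump(c,open("w1.pkl","wb"))
a=cv2.imread("pics/top2.png")[165:275,235:430]; a=cv2.resize(a,(780,440)); w=cv2.imread("pics/w1.png")
out=np.zeros((600,800,3),np.uint8); out[:240,:425]=cv2.resize(a,(425,240)); out[242:600,:573]=cv2.resize(w,(573,358)); cv2.imwrite("pics/both.png",out)
print(proj(c,[*p,.152]))
E
```

```text
hold 7.63 [0.4627 0.1106 0.1625] F [-8.5 -3.1 15.8] w 0.0192 31.3
open 8.03 [0.4643 0.1112 0.1619] F [-0.3  0.6  0.4] w 0.0499 0.0
above bottle 10.07 [ 0.5934 -0.0864  0.2991] F [-0.4  0.8 -0.3] w 0.05 0.0
[-1.64672207e-01  3.38335798e-01  1.64506016e+00  3.93902691e-04
  1.16003140e+00  7.08917700e-01]
(np.float64(316.3744999522752), np.float64(190.35717942599794))
```

View pics/both.png

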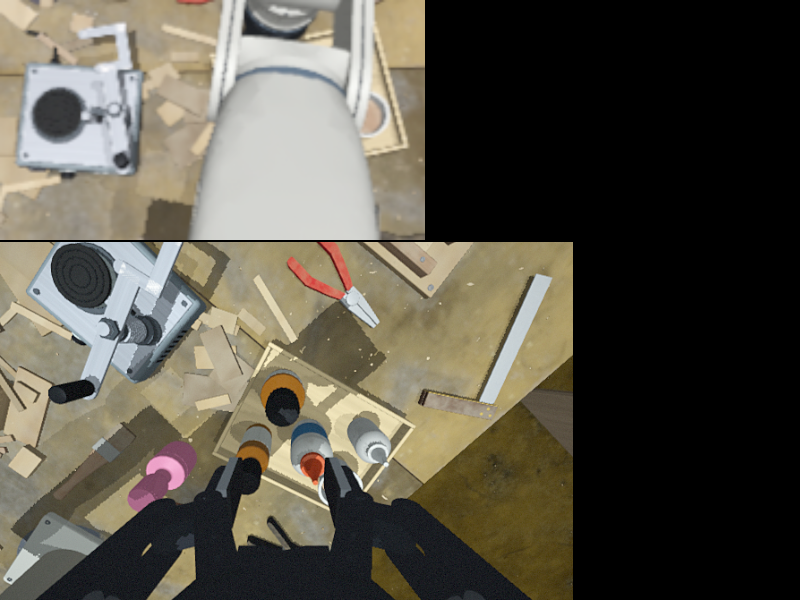

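The fork is held open, pointing to the back, and the knob is at the front. The wrist picture shows the squat bottle's black cap top near wrist px (316,184). I'll refine that in a crop.

```bash
python3 - <<'E'
from h import *
import pickle
c=pickle.load(open("w1.pkl","rb"))
a=c["image"][130:280,240:440,::-1]; a=cv2.convertScaleAbs(a,alpha=2.0,beta=10); b=cv2.resize(a,None,fx=4,fy=4,interpolation=cv2.INTER_CUBIC)
def ring(x,y,z,r,col):
    pts=np.array([proj(c,[x+r*np.cos(t),y+r*np.sin(t),z]) for t in np.linspace(0,6.28,40)])
    cv2.polylines(b,[np.int32((pts-[240,130]+.5)*4)],True,col,1)
ring(.594,-.087,.152,.019,(0,255,0)); ring(.594,-.087,.11,.019,(255,255,0))
cv2.imwrite("pics/wc.png",b); print(ray(c,316,184,.152))
E
```

```text
[ 0.59870539 -0.08258224  0.152     ]
```

View pics/wc.png

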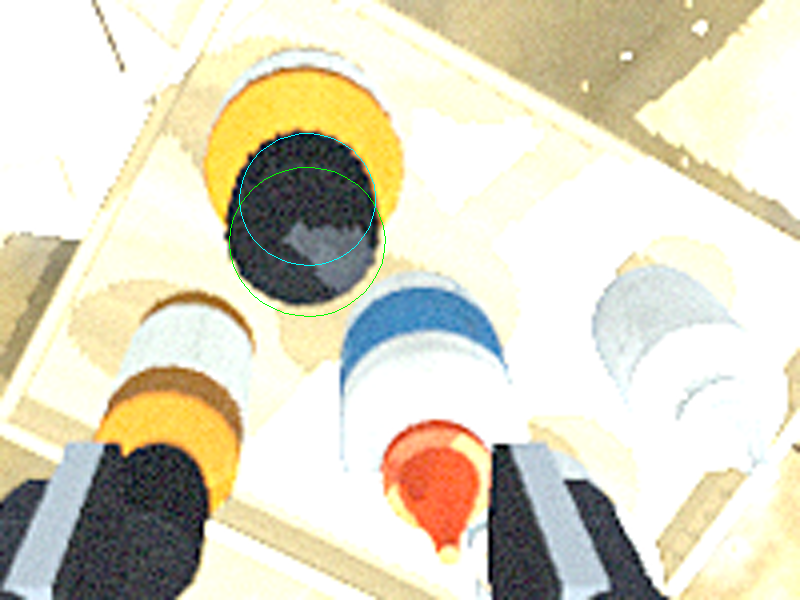

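```bash
python3 - <<'E'
from h import *
p=[.5955,-.0855]; o=down(np.radians(40))
manip.command_gripper(.06); manip.servo_line([*p,.30],o)
manip.servo_line([*p,.136],rate=.1); st("at")
manip.command_gripper(0,60); st("grip")
manip.servo_line([*p,.34],rate=.12); manip.hold(.2); st("lift")
manip.move_to([*pad,.34],o); st("above pad")
manip.servo_line([*pad,.215],rate=.15); manip.hold(.2); st("low")
q=R.from_rotvec(manip.get_ee_rot()); t=np.array(manip.get_position())
c=snap("scene","pics/s3.png"); d=snap("top","pics/t3.png")
a=cv2.resize(c["image"][120:300,200:400,::-1],(500,450),interpolation=2); b=cv2.resize(d["image"][150:270,220:340,::-1],(300,300)); out=np.zeros((450,800,3),np.uint8); out[:,:500]=a; out[:300,500:]=b; cv2.imwrite("pics/b3.png",out)
E
```

```text
at 12.48 [ 0.5959 -0.0856  0.1366] F [-0.3 -0.1 -0.6] w 0.0599 0.0
grip 12.81 [ 0.5955 -0.0853  0.1366] F [-2.6  1.9  6.7] w 0.0367 59.6
lift 14.86 [ 0.5954 -0.0855  0.3395] F [ 0.1  0.1 -2.8] w 0.0365 60.1
above pad 15.98 [0.5464 0.2022 0.34  ] F [-0.   0.7 -2.6] w 0.0369 60.1
low 17.17 [0.5465 0.2032 0.216 ] F [-1.  -0.4 -3.1] w 0.0366 60.1
```

View pics/b3.png

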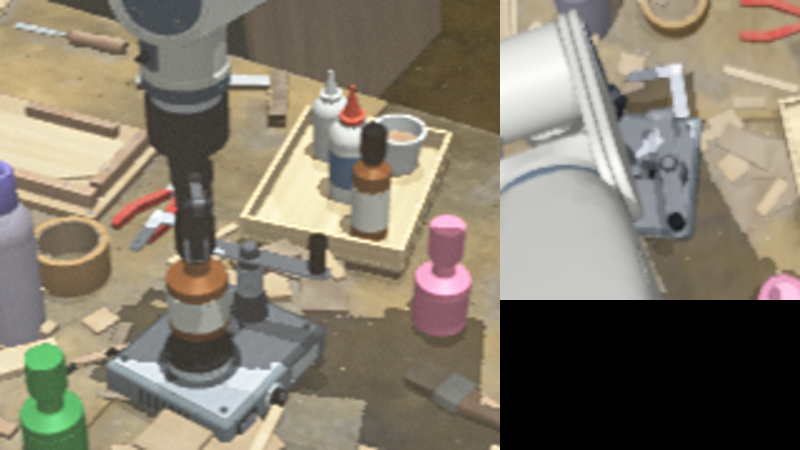

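The bottle hangs upright over the pad at about (200,350), with the fork still open. Now I'll press it down.

```bash
python3 - <<'E'
from h import *
manip.servo_line([*pad,.188],rate=.05); st("near")
z=.188
while z>.162:
    z-=.002; manip.servo_line([*pad,z],rate=.03); f=manip.get_contact_force()[2]
    if z<.174 or abs(f)>5: st(f"{z:.3f}")
    if f>24: break
manip.hold(1.5); st("held")
c=snap("scene","pics/s4.png"); d=snap("top","pics/t4.png")
a=cv2.resize(c["image"][120:300,200:400,::-1],(500,450),interpolation=2); b=cv2.resize(d["image"][150:270,220:340,::-1],(300,300)); out=np.zeros((450,800,3),np.uint8); out[:,:500]=a; out[:300,500:]=b; cv2.imwrite("pics/b4.png",out)
E
```

```text
near 17.96 [0.5461 0.203  0.1879] F [ 0.3 -0.1 -2.4] w 0.037 60.1
0.176 19.46 [0.5464 0.2032 0.1764] F [-0.2 -0.   7.1] w 0.0368 61.0
0.174 19.71 [0.5464 0.2032 0.1746] F [-0.6  1.3  7.8] w 0.0368 61.1
0.172 19.96 [0.5465 0.2033 0.1727] F [-2.6  0.9  9.9] w 0.0367 60.9
0.170 20.21 [0.5465 0.2033 0.1709] F [-1.5  0.7 10.5] w 0.0368 61.1
0.168 20.46 [0.5468 0.2036 0.1703] F [-3.9 -0.2 21. ] w 0.0364 62.2
0.166 20.71 [0.5472 0.2038 0.1701] F [-9.1 -0.7 36.1] w 0.0367 63.8
held 22.21 [0.5472 0.2038 0.1701] F [-8.9 -0.6 35.4] w 0.0371 63.8
```

View pics/b4.png

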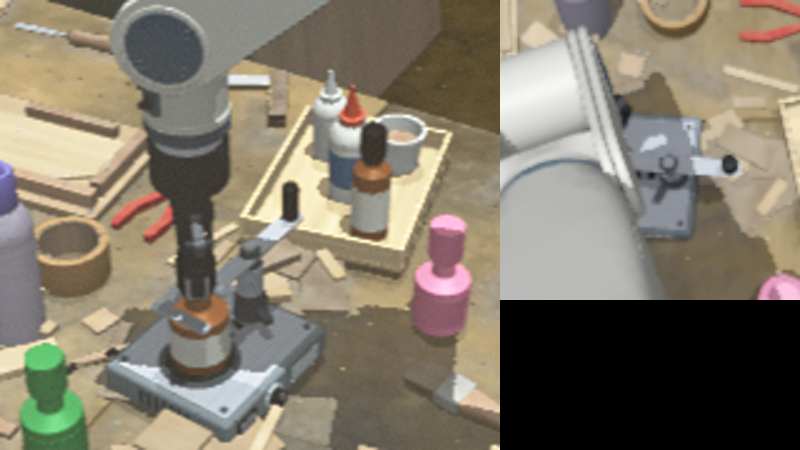

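The fork has swung shut over the shoulder and round the neck, and the knob is back at its rest side. I'll ease off, release, retreat and check.

```bash
python3 - <<'E'
from h import *
manip.servo_line([*pad,.1705],rate=.02); st("ease")
manip.command_gripper(.06); st("open")
manip.servo_line([*pad,.32],rate=.12)
manip.move_to([.45,-.15,.36],down(np.radians(40))); manip.hold(.5); st("away")
c=snap("scene","pics/s5.png"); d=snap("top","pics/t5.png")
a=cv2.resize(c["image"][120:300,200:400,::-1],(500,450),interpolation=2); b=cv2.resize(d["image"][150:270,220:340,::-1],(300,300)); out=np.zeros((450,800,3),np.uint8); out[:,:500]=a; out[:300,500:]=b; cv2.imwrite("pics/b5.png",out)
E
```

```text
ease 22.68 [0.5465 0.2033 0.1716] F [-1.   1.3 10.2] w 0.0368 61.1
open 23.03 [0.5456 0.2028 0.1699] F [ 0.1 -0.4  0.2] w 0.0599 0.0
away 26.31 [ 0.4501 -0.1498  0.36  ] F [0.1 0.4 1. ] w 0.0599 0.0
```

View pics/b5.png

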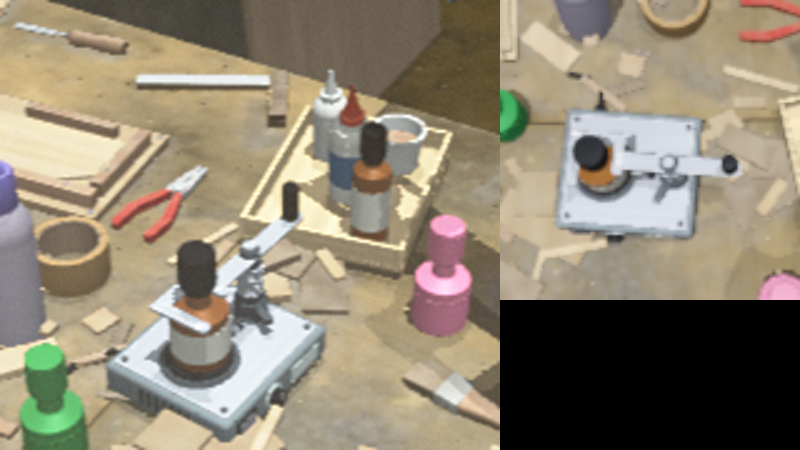

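The bottle stands upright, centred on the pad and clamped by the fork, and nothing else has moved.

```bash
python3 -c "
from rig import manip; print(manip.sign_off())"
```

```text
the job is handed in; nothing more can be done
None
```

The squat amber bottle is upright on the shaker pad and clamped under the shut fork; I let go, backed the arm clear and handed the job in at about 26 s of the 64 s allowed.

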